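# Show the order of the marbling tools

## Robot

A 6-joint arm with a two-finger parallel gripper is mounted at the origin on a cart in front of the work surface, level with it; the furniture and walls round the work are solid. World frame = base frame: x ahead of the robot, y to its left, z up, the work surface at z = 0. Lengths are in mm, angles in rad, forces in N, time in s.
With the tool pointing down it reaches from about 350 to 775 mm from the base axis. Payload 7.3 kg.
Tool frame: the origin (TCP) lies midway between the tips of the shut fingers; the grasp point (between the pads) lies 19 mm behind it; z points along the fingers, x is the direction in which the jaws open and shut, and the axes are right-handed (so a half turn about z gives the same grasp; the last joint's range is limited). The gripper opens to 92 mm and grips with 3 to 60 N. Pads are 19 mm wide; open, the fingers measure 130 mm over their backs; the gripper's body (75 mm by 190 mm) begins 47 mm behind the grasp point.
Start: joints at [-1.424, 0.342, 1.524, -0, 1.275, -0.146], TCP at [151.555, -502.669, 226.741] pointing down, gripper open.
Joint ranges: [-2.53, 2.53], [-0.77, 2.02], [0.04, 2.7], [-1, 4.14], [0.28, 2.66], [-3.11, 3.11]. Speed limits (rad/s): [2.57, 2.57, 3.14, 3.14, 3.14, 3.14].

## Interface

Orientations are given as [roll, pitch, yaw] about the fixed x, y, z axes, in that order (R = Rz(yaw) Ry(pitch) Rx(roll)).
In Python, from plant import bot gives the robot as it stands.
- The arm moves only by the shell command python3 -m pendant 'ROWS' [OPENING]. ROWS is JSON, a list of rows, each an object with "linear": the shift along the world's x, y, z in mm, a list of three; "twist": the turn about the world's z in degrees. In form: [{"linear": [x, y, z], "twist": twist}, ...]. A call has 1 to 20 rows; each row is the pose to reach, as a shift and turn from the pose commanded when the call began; what a row does not reach only later rows make up. A row lasts 1/8 s, in which the tool goes at most 62.5 mm and 10.7 degrees, less where a joint would pass 70% of its speed; a pose out of reach is approached as far as the arm can. A call with a gripper value outside its range is refused whole. OPENING is the closure in counts, from 0 (fully open) to 255 (shut), set as the call begins (- or left out, the last holds). The fingers move at their own pace and stop on an object; the grip force is fixed at half the most. Time passes only in rows, so rows that repeat a pose let the fingers close. It gives the time, the measured TCP pose, the force and the opening at its end, in the units of the state.
- bot.get_obs(): the state, without advancing time (a new reading comes with each control period).
- bot.capture(name): name is "scene" or "top"; returns a dict with "frame" (480x640x3 uint8, blue, green, red), "z_map" (480x640 float32, mm along the optical axis (not along the pixel's ray), 0 where there is no reading), "fx", "fy", "cx", "cy" (pixels), "rvec" (rotation vector, rad) and "tvec" (3), from world to camera coordinates, as OpenCV has them. Camera axes: x right, y down, z forward; pixel columns grow to the right and rows downward; lengths in mm; the calibration is good to about 2 mm. A picture is of the moment at which its call begins.
- bot.close_job(): hands the job in, once; it reports no verdict.
The state is a dict: "time": time; "joint_positions": joint angles; "dq": joint speeds; "tau": joint torques, N m; "tool_pos": TCP position; "tcp_rot": TCP orientation; "contact_force": force on the tool from outside, world axes, zero at the start; "moment": the same for the moment, N m; "grip_width": finger opening in mm.
Only numpy, scipy, OpenCV 4.12 (cv2) and the standard library are available. Lean on these libraries where they do the work, as an engineer would, in place of code of your own. Each camera call takes 0.05 s, during which the arm holds its last target. There are 200 camera calls.

## Task

Show a trainee at the bench the order of work for a combed marbling pattern: of the four things laid out side by side in front of the big tray, point at the small dropper bottle, then at the middle of the shorter rake with the few widely spaced teeth, then at the middle of the longer comb with the many close teeth. For each, bring the fingertips to some 2 to 5 cm above it from above and stay there for about two seconds; finish still pointing at the comb. Touch nothing and move nothing, and do not point at the taller squeeze bottle that stands among them.

Things in the scene. Friction and masses are not known exactly. Their poses are not given: they have to be found in the camera images.
- dropper_top (a point): top of the rubber bulb of the dropper bottle: a small brown glass bottle 33 mm across and 44 mm tall to the shoulder, with a slim red-brown rubber bulb (14 mm across) above, 96 mm tall in all. It stands upright and loose. Point on its axis, at its very top; z up.
- rake_mid (a point): middle of the marbling rake, at the height of its tooth tips: a bare wooden bar 160 mm long and 19 mm wide lying on the bench with fewer than a dozen thin wire teeth, widely spaced, standing straight up to 38 mm above the bench. Its y axis runs along the bar, z up. Loose.
- comb_mid (a point): middle of the marbling comb, at the height of its tooth tips: a bare wooden bar 220 mm long and 19 mm wide lying on the bench with a dense row of many thin wire teeth standing straight up to 38 mm above the bench. Its y axis runs along the bar, z up. Loose.
- gall_bottle_top (a point): top of the cap of a white plastic squeeze bottle, 48 mm across, 125 mm tall, upright and loose, not to be pointed at or touched; on its axis, z up. Dropper bottle, rake, comb and this bottle (the tallest) stand in any order about 0.2 m apart in a row across the front of the bench, nearer the robot than the big green tray; like things elsewhere are only background.
- brush: flat paint brush 212 mm long, 10 mm thick, lying loose on the bench to the right of the work; origin at the middle of its underside. Not to be touched.
- ramekin: small white ramekin, 67 mm across and 40 mm tall, standing loose to the left of the work; origin at the centre of its underside. Not to be touched.

How it is judged (in metres and radians):
On the way, in this order (a step that is already met when the one before it is completed fails the run):
1. the fingertips dwell just above the dropper bottle's bulb (horizontal distance between the grasp point and dropper_top below 0.025 m and z of the grasp point in the frame of dropper_top between 0.012 and 0.095 m), for 1.2 s.
2. then they dwell just above the middle of the rake (horizontal distance between the grasp point and rake_mid below 0.03 m and z of the grasp point in the frame of rake_mid between 0.012 and 0.095 m), for 1.2 s.
3. then they dwell just above the middle of the comb (horizontal distance between the grasp point and comb_mid below 0.03 m and z of the grasp point in the frame of comb_mid between 0.012 and 0.095 m), for 1.2 s.
At the end, for the whole second after the job is handed in: The gripper's grasp point (about 19 mm behind the fingertips) is still within 30 mm sideways of the comb's middle and 12 to 95 mm above its tooth tips; both bottles, rake, comb, brush and ramekin are within 6 mm of where they began; the robot touches nothing (all of step 3 and distance of each of dropper_top, rake_mid, comb_mid, gall_bottle_top, brush, ramekin from where it was at the start of the episode below 0.006 m and contact force between each of the arm, the fingers and anything else below 0.2 N).
It fails at once if the robot touches anything (contact force between any of the fingers, the arm and anything else above 0.3 N).
It fails at once if the dropper bottle, rake, comb, squeeze bottle, brush or ramekin is moved or lifted by more than 8 mm (distance of any of dropper_top, rake_mid, comb_mid, gall_bottle_top, brush, ramekin from where it was at the start of the episode above 0.008 m).
It fails at once if the tool points closely at the squeeze bottle (grasp point within 20 mm sideways and less than 60 mm above its cap) (horizontal distance between the grasp point and gall_bottle_top below 0.02 m and z of the grasp point in the frame of gall_bottle_top below 0.06 m).
It also fails if it takes over 64 s, if anything falls off the work surface, if the arm or the gripper's body presses on something with over 40 N, if the wrist force passes 120 N, or if a joint passes its speed limit or range.

## Working session

There is one attempt and no reset: what is moved stays moved. The work goes in short steps, Python scripts to look and compute and a shell command to move; the robot and the scene stay as the last step left them, time stands still between calls to the robot, and variables do not carry over. Pictures are saved under pics/ and viewed, about 8 in all and at most 12, crops included, and the job is handed in when it is done.

```bash
mkdir -p pics
cat > h.py <<'E'
import numpy as np,cv2
from plant import bot
def grab(n):
    c=bot.capture(n); np.save('pics/'+n+'.npy',c,allow_pickle=True); return c
def world(c):
    R=cv2.Rodrigues(np.array(c['rvec'],float))[0]; t=np.array(c['tvec'],float).ravel()
    v,u=np.mgrid[:480,:640]; z=c['z_map'].astype(float)
    P=np.stack([(u-c['cx'])/c['fx']*z,(v-c['cy'])/c['fy']*z,z],-1)
    W=(P-t)@R; W[z==0]=np.nan; return W
E
python3 - <<'E'
from h import *
for n in('top','scene'):
    c=grab(n); cv2.imwrite(f'pics/{n}1.png',c['frame']); R=cv2.Rodrigues(np.array(c['rvec'],float))[0]; print(n,-R.T@np.array(c['tvec']).ravel(),c['fx'])
print(bot.get_obs())
E
```

```text
top [ 529.08174362    8.59344869 1310.06180284] 466.7855444646935
scene [-447.64977774  984.73940717 1159.6654459 ] 569.3075242131994
{'time': 0.1, 'joint_positions': array([-1.42399230e+00,  3.42647106e-01,  1.52497276e+00,  1.91610646e-05,
        1.27540366e+00, -1.45988825e-01]), 'dq': array([-1.08340918e-04, -2.08954500e-03, -3.14925457e-03,  8.25510948e-05,
       -1.94271839e-04, -1.28080416e-03]), 'tau': array([ 3.09971118e-03, -4.32003522e+01, -2.44695210e+01,  7.21084583e-02,
        5.26239944e-02, -4.97244434e-05]), 'tool_pos': array([ 151.50458944, -502.25922844,  226.09965679]), 'tcp_rot': array([-3.14136638e+00,  1.41298423e-03, -1.27800891e+00]), 'contact_force': array([ 0.89414429, -0.22062188,  0.86296278]), 'moment': array([-3.92884711e-03,  1.44995744e-05, -1.12121334e-02]), 'grip_width': 91.56537581578779}
```

View pics/top1.png

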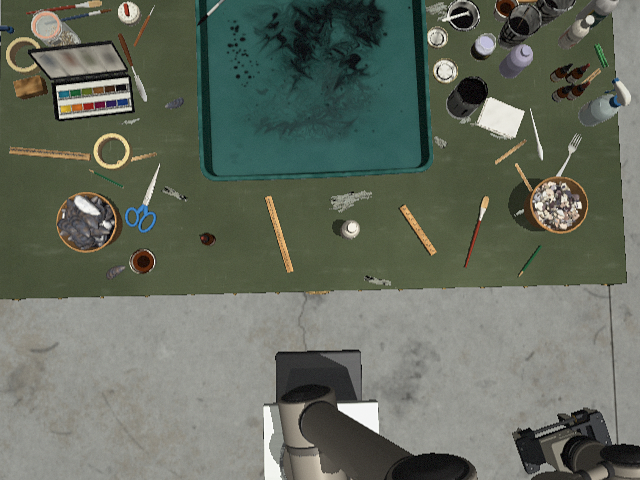

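View pics/scene1.png

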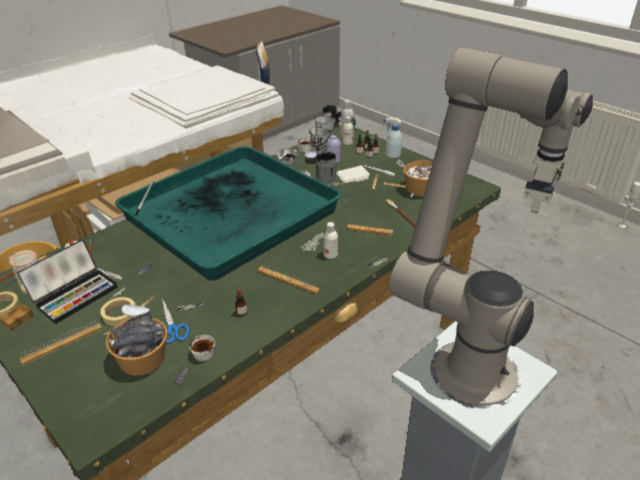

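The top view shows the dropper bottle at (207,239), the long bar at (279,234), the white squeeze bottle at (349,229) and the short bar at (419,230). The ramekin is at (142,261) and the brush around (477,230).

Run:
```python
from h import *
for n,boxes in (('top',dict(drop=(195,228,220,250),comb=(258,188,300,280),gall=(330,210,368,245),rake=(393,198,445,262))),('scene',dict(drop=(228,284,252,322),comb=(252,260,325,298),gall=(318,218,345,265),rake=(340,218,398,240)))):
    c=np.load(f'pics/{n}.npy',allow_pickle=True).item(); W=world(c); hsv=cv2.cvtColor(c['frame'],cv2.COLOR_BGR2HSV)
    for k,(a,b,d,e) in boxes.items():
        w=W[b:e,a:d].reshape(-1,3); h=hsv[b:e,a:d].reshape(-1,3)
        ok=~np.isnan(w[:,0])
        if k in('comb','rake'):
            m=ok&(h[:,0]<25)&(h[:,1]>80)&(h[:,2]>120)
            p=w[m]; r=cv2.minAreaRect(p[:,:2].astype(np.float32)); print(n,k,m.sum(),np.round(r[0]),np.round(r[1]),round(r[2]),'z',np.percentile(p[:,2],[5,50,95]).round())
        else:
            m=ok&(w[:,2]>15); p=w[m]; q=p[p[:,2]>p[:,2].max()-(25 if k=='drop' else 12)]
            print(n,k,m.sum(),'zmax',p[:,2].max().round(),'top xy',((q.min(0)+q.max(0))/2).round(),'body',((p.min(0)+p.max(0))/2).round())
```

```text
top drop 139 zmax 99.0 top xy [610. 297.  87.] body [611. 295.  58.]
top comb 522 [622. 103.] [220.  19.] 15 z [ 8. 12. 18.]
top gall 290 zmax 129.0 top xy [628. -90. 124.] body [626. -90.  73.]
top rake 379 [ 624. -286.] [161.  20.] 32 z [ 8. 12. 17.]
scene drop 194 zmax 96.0 top xy [607. 300.  83.] body [605. 302.  55.]
scene comb 344 [629. 104.] [232.  47.] 17 z [-2. 10. 17.]
scene gall 393 zmax 130.0 top xy [624. -86. 124.] body [ 694. -129.   73.]
scene rake 204 [ 634. -292.] [164.  61.] 34 z [-4. 10. 16.]
```

Both views agree to within about 5 mm in xy for the bottles. The bars measure 220 mm and 161 mm, so the comb is at (622,103) and the rake at (624,-286). The dropper is at (609,298). I'll shut the fingers and travel high.

```bash
python3 -m pendant '[{"linear":[15,8,1],"twist":0},{"linear":[45,23,4],"twist":0},{"linear":[90,45,8],"twist":0},{"linear":[135,68,10],"twist":0},{"linear":[180,90,13],"twist":0},{"linear":[225,113,16],"twist":0},{"linear":[262,132,18],"twist":0},{"linear":[300,150,20],"twist":0},{"linear":[317,189,20],"twist":0},{"linear":[333,228,20],"twist":0},{"linear":[350,267,20],"twist":0},{"linear":[367,306,20],"twist":0},{"linear":[383,345,20],"twist":0},{"linear":[400,384,20],"twist":0},{"linear":[417,423,20],"twist":0},{"linear":[433,461,20],"twist":0},{"linear":[445,488,20],"twist":0},{"linear":[450,500,20],"twist":0},{"linear":[450,500,20],"twist":0},{"linear":[450,500,20],"twist":0}]' 255
```

```text
time: 2.6
tool_pos: [601.2, -3.5, 246.7]
tcp_rot: [3.141, -0.0, -1.279]
contact_force: [0.0, 0.1, 0.9]
grip_width: 0.6
```

```bash
python3 -m pendant '[{"linear":[0,12,0],"twist":0},{"linear":[1,37,0],"twist":0},{"linear":[2,75,0],"twist":0},{"linear":[3,113,0],"twist":0},{"linear":[4,151,0],"twist":0},{"linear":[5,189,0],"twist":0},{"linear":[6,227,0],"twist":0},{"linear":[7,262,0],"twist":0},{"linear":[7,287,0],"twist":0},{"linear":[7,301,0],"twist":0},{"linear":[7,301,0],"twist":0},{"linear":[7,301,0],"twist":0},{"linear":[7,301,-10],"twist":0},{"linear":[7,301,-25],"twist":0},{"linear":[7,301,-40],"twist":0},{"linear":[7,301,-55],"twist":0},{"linear":[7,301,-65],"twist":0},{"linear":[7,301,-70],"twist":0},{"linear":[7,301,-70],"twist":0}]'
python3 - <<'E'
from h import *
c=grab('scene'); cv2.imwrite('pics/s2.png',cv2.resize(c['frame'][150:350,160:400],None,fx=3,fy=3))
E
```

```text
time: 4.97
tool_pos: [608.5, 298.4, 176.5]
tcp_rot: [3.141, -0.0, -1.278]
contact_force: [-1.0, 0.7, 0.2]
grip_width: 0.3
```

View pics/s2.png

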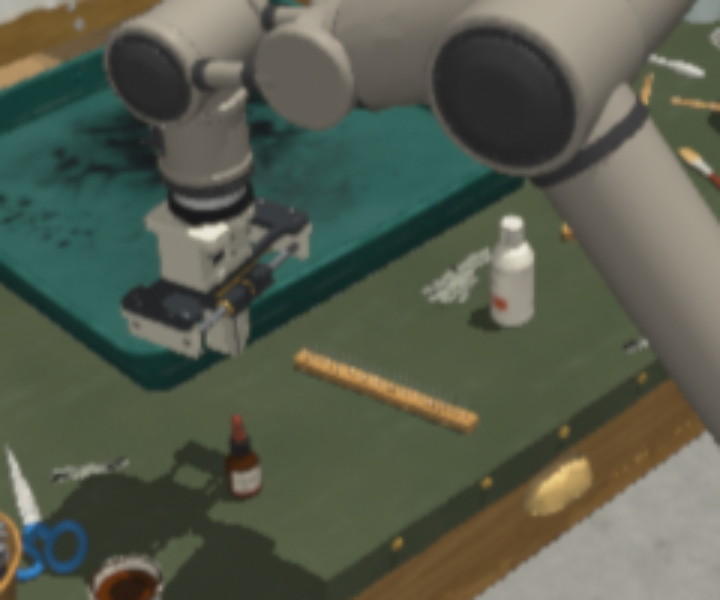

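The crop shows the closed fingertips at about (225,350), straight above the bulb at (237,418). The dense teeth show on the long bar at (385,390), so it is the comb. Next I descend 45 mm and dwell.

```bash
python3 -m pendant '[{"linear":[0,0,-8],"twist":0},{"linear":[0,0,-22],"twist":0},{"linear":[0,0,-36],"twist":0},{"linear":[0,0,-45],"twist":0},{"linear":[0,0,-45],"twist":0},{"linear":[0,0,-45],"twist":0},{"linear":[0,0,-45],"twist":0},{"linear":[0,0,-45],"twist":0},{"linear":[0,0,-45],"twist":0},{"linear":[0,0,-45],"twist":0},{"linear":[0,0,-45],"twist":0},{"linear":[0,0,-45],"twist":0},{"linear":[0,0,-45],"twist":0},{"linear":[0,0,-45],"twist":0},{"linear":[0,0,-45],"twist":0},{"linear":[0,0,-45],"twist":0},{"linear":[0,0,-45],"twist":0},{"linear":[0,0,-45],"twist":0},{"linear":[0,0,-45],"twist":0},{"linear":[0,0,-45],"twist":0}]'
python3 - <<'E'
from h import *
c=grab('scene'); cv2.imwrite('pics/s3.png',cv2.resize(c['frame'][200:350,180:300],None,fx=4,fy=4))
E
```

```text
time: 7.52
tool_pos: [608.6, 298.3, 131.7]
tcp_rot: [3.142, -0.0, -1.278]
contact_force: [-0.1, -1.2, 0.0]
grip_width: 0.3
```

View pics/s3.png

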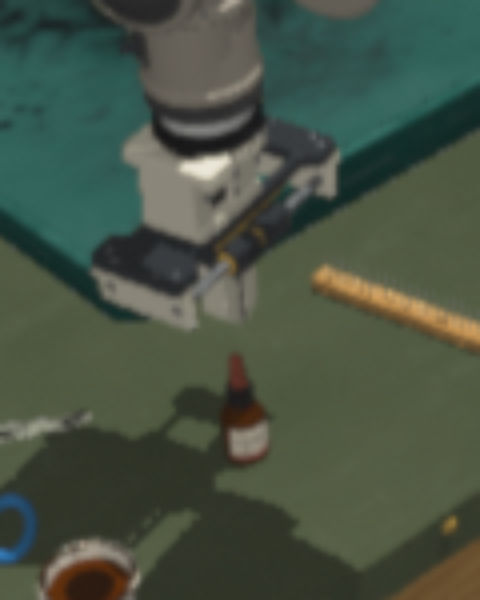

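The fingertips at (232,320) sit just above the bulb tip at (236,355), with clear air between and the bottle upright. Next is up and over to the rake.

```bash
python3 -m pendant '[{"linear":[0,0,10],"twist":0},{"linear":[0,0,35],"twist":0},{"linear":[0,0,65],"twist":0},{"linear":[0,0,95],"twist":0},{"linear":[0,0,115],"twist":0},{"linear":[0,-15,115],"twist":0},{"linear":[1,-45,115],"twist":0},{"linear":[2,-85,115],"twist":0},{"linear":[3,-125,115],"twist":0},{"linear":[4,-165,115],"twist":0},{"linear":[6,-205,115],"twist":0},{"linear":[7,-245,115],"twist":0},{"linear":[8,-285,115],"twist":0},{"linear":[9,-325,115],"twist":0},{"linear":[10,-365,115],"twist":0},{"linear":[11,-405,115],"twist":0},{"linear":[12,-445,115],"twist":0},{"linear":[13,-485,115],"twist":0},{"linear":[14,-510,115],"twist":0},{"linear":[14,-520,115],"twist":0}]'
```

```text
time: 10.07
tool_pos: [622.0, -223.1, 245.9]
tcp_rot: [3.141, 0.001, -1.28]
contact_force: [-0.2, 0.4, 0.4]
grip_width: 0.5
```

```bash
python3 -m pendant '[{"linear":[0,-15,0],"twist":0},{"linear":[1,-40,0],"twist":0},{"linear":[1,-58,0],"twist":0},{"linear":[1,-64,0],"twist":0},{"linear":[1,-64,-10],"twist":0},{"linear":[1,-64,-30],"twist":0},{"linear":[1,-64,-55],"twist":0},{"linear":[1,-64,-80],"twist":0},{"linear":[1,-64,-100],"twist":0},{"linear":[1,-64,-110],"twist":0},{"linear":[1,-64,-110],"twist":0},{"linear":[1,-64,-110],"twist":0}]'
python3 - <<'E'
from h import *
c=grab('scene'); cv2.imwrite('pics/s4.png',cv2.resize(c['frame'][100:280,300:520],None,fx=3,fy=3))
E
```

```text
time: 11.58
tool_pos: [624.0, -285.7, 137.8]
tcp_rot: [-3.14, -0.001, -1.278]
contact_force: [-0.2, 0.2, 1.0]
grip_width: 0.2
```

View pics/s4.png

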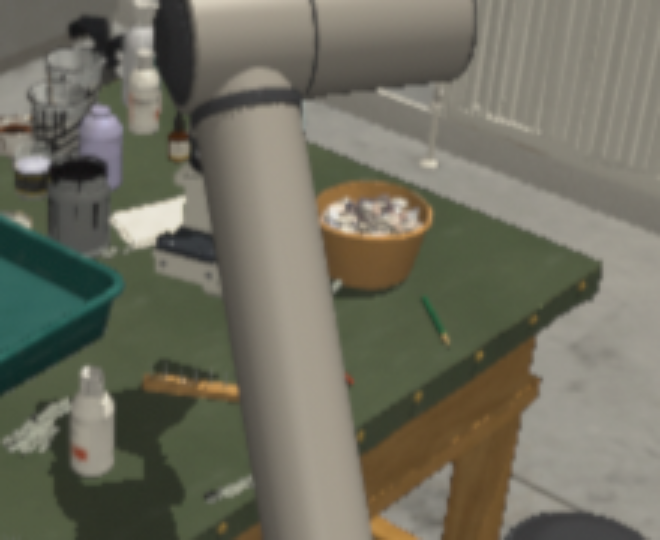

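The arm hides the fingers here. The rake end is at (190,385) and the squeeze bottle at (92,425) is undisturbed. Measured x and y match the rake's middle, so I descend.

```bash
python3 -m pendant '[{"linear":[0,0,-10],"twist":0},{"linear":[0,0,-25],"twist":0},{"linear":[0,0,-42],"twist":0},{"linear":[0,0,-56],"twist":0},{"linear":[0,0,-63],"twist":0},{"linear":[0,0,-63],"twist":0},{"linear":[0,0,-63],"twist":0},{"linear":[0,0,-63],"twist":0},{"linear":[0,0,-63],"twist":0},{"linear":[0,0,-63],"twist":0},{"linear":[0,0,-63],"twist":0},{"linear":[0,0,-63],"twist":0},{"linear":[0,0,-63],"twist":0},{"linear":[0,0,-63],"twist":0},{"linear":[0,0,-63],"twist":0},{"linear":[0,0,-63],"twist":0},{"linear":[0,0,-63],"twist":0},{"linear":[0,0,-63],"twist":0},{"linear":[0,0,-63],"twist":0},{"linear":[0,0,-63],"twist":0}]'
python3 - <<'E'
from h import *
c=grab('top'); cv2.imwrite('pics/t5.png',cv2.resize(c['frame'][170:300,330:500],None,fx=4,fy=4))
E
```

```text
time: 14.12
tool_pos: [623.6, -285.7, 73.8]
tcp_rot: [3.142, -0.0, -1.278]
contact_force: [-1.4, -0.5, -1.0]
grip_width: 0.1
```

View pics/t5.png

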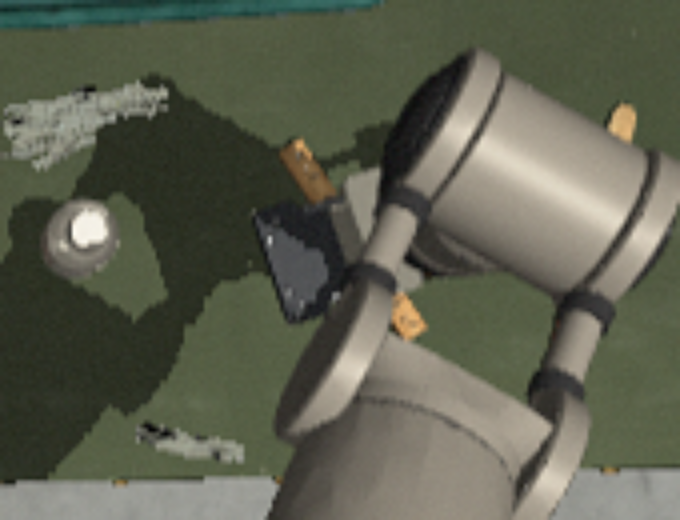

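From above, the gripper is centred over the rake, whose ends show at (300,155) and (410,320). The squeeze bottle at (80,238) is clear. Next is up and over to the comb.

```bash
python3 -m pendant '[{"linear":[0,0,10],"twist":0},{"linear":[0,0,35],"twist":0},{"linear":[0,0,70],"twist":0},{"linear":[0,0,105],"twist":0},{"linear":[0,0,140],"twist":0},{"linear":[0,0,164],"twist":0},{"linear":[0,0,172],"twist":0},{"linear":[0,15,172],"twist":0},{"linear":[0,45,172],"twist":0},{"linear":[0,85,172],"twist":0},{"linear":[0,125,172],"twist":0},{"linear":[-1,165,172],"twist":0},{"linear":[-1,205,172],"twist":0},{"linear":[-1,245,172],"twist":0},{"linear":[-2,285,172],"twist":0},{"linear":[-2,325,172],"twist":0},{"linear":[-2,360,172],"twist":0},{"linear":[-2,382,172],"twist":0},{"linear":[-2,389,172],"twist":0},{"linear":[-2,389,172],"twist":0}]'
python3 - <<'E'
from h import *
c=grab('scene'); cv2.imwrite('pics/s6.png',cv2.resize(c['frame'][150:350,210:400],None,fx=3,fy=3))
E
```

```text
time: 16.68
tool_pos: [621.5, 103.0, 245.4]
tcp_rot: [3.141, -0.0, -1.278]
contact_force: [-0.1, -0.0, 0.8]
grip_width: 0.3
```

View pics/s6.png

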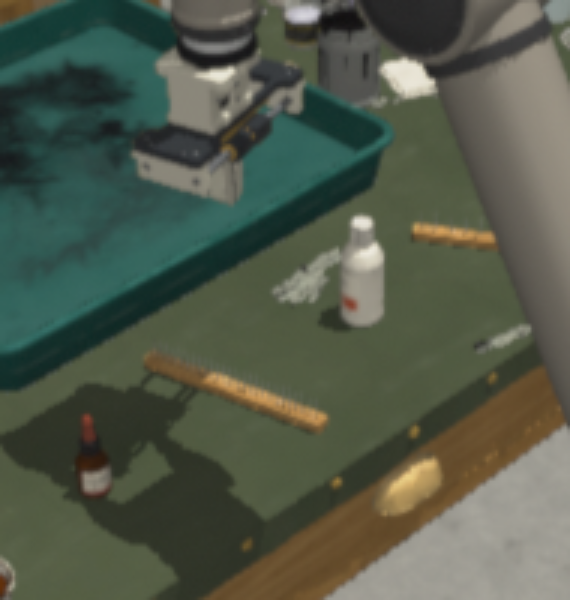

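The fingertips at about (235,200) are above the comb's middle at (235,390). Both bottles and the rake stand as they did. I descend in two calls and dwell in the second.

```bash
python3 -m pendant '[{"linear":[0,0,-10],"twist":0},{"linear":[0,0,-35],"twist":0},{"linear":[0,0,-65],"twist":0},{"linear":[0,0,-95],"twist":0},{"linear":[0,0,-125],"twist":0},{"linear":[0,0,-148],"twist":0},{"linear":[0,0,-164],"twist":0},{"linear":[0,0,-172],"twist":0},{"linear":[0,0,-172],"twist":0},{"linear":[0,0,-172],"twist":0},{"linear":[0,0,-172],"twist":0},{"linear":[0,0,-172],"twist":0}]' && python3 -m pendant '[{"linear":[0,0,0],"twist":0},{"linear":[0,0,0],"twist":0},{"linear":[0,0,0],"twist":0},{"linear":[0,0,0],"twist":0},{"linear":[0,0,0],"twist":0},{"linear":[0,0,0],"twist":0},{"linear":[0,0,0],"twist":0},{"linear":[0,0,0],"twist":0},{"linear":[0,0,0],"twist":0},{"linear":[0,0,0],"twist":0},{"linear":[0,0,0],"twist":0},{"linear":[0,0,0],"twist":0},{"linear":[0,0,0],"twist":0},{"linear":[0,0,0],"twist":0}]'
python3 - <<'E'
from h import *
c=grab('scene'); cv2.imwrite('pics/s7.png',cv2.resize(c['frame'][180:350,210:400],None,fx=3,fy=3))
E
```

```text
time: 18.23
tool_pos: [621.8, 103.4, 74.3]
tcp_rot: [-3.141, -0.0, -1.278]
contact_force: [-0.3, 0.0, 0.6]
grip_width: 0.6
time: 19.98
tool_pos: [621.6, 103.3, 73.7]
tcp_rot: [3.142, -0.0, -1.278]
contact_force: [-0.9, -0.6, 0.8]
grip_width: 0.5
```

View pics/s7.png

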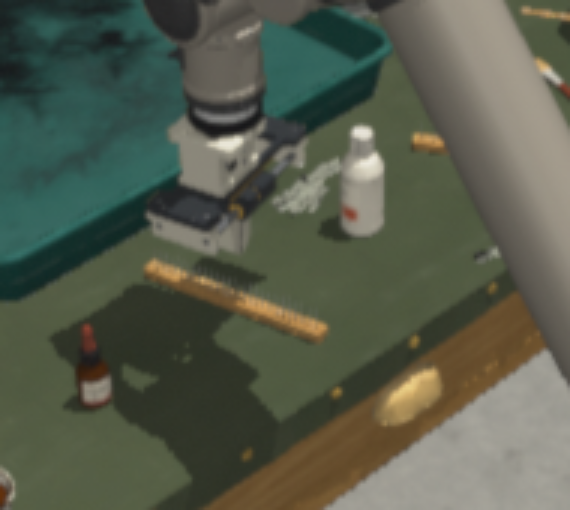

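The fingertips at (235,250) are just above the middle of the comb at (235,298), and nothing is disturbed. I'm handing in.

```bash
python3 -c "from plant import bot; print(bot.close_job())"
```

```text
the job is handed in; nothing more can be done
None
```

The arm pointed at the dropper bottle, then the rake's middle, then the comb's middle, with the fingers shut. It held about 2 s at each, with the fingertips about 35 mm above each target, and travelled between them about 245 mm above the bench. I handed the job in at about 20 s, still pointing at the comb; no verdict is reported.

- **Final position:** the last reading was TCP (621.6, 103.3, 73.7) mm, against a measured comb middle of (622, 103) and tooth tips at 38 mm.
- **Contact:** the force readings never left their noise, about 1–2 N. That is coarser than the 0.2–0.3 N limits, so they can't prove zero contact. The pictures showed clear gaps over the dropper and the comb.
- **Disturbance:** in the last picture both bottles and the comb looked where they began. The rake and brush were mostly hidden by the arm there, and the ramekin was mostly out of frame.
- **Disagreements and gaps:** the two cameras differed by 3–5 mm on the bottles. They differed by 7–12 mm on the bars, where the side-view mask was poor, so I used the top view for those. The rake gap was not seen directly because the arm hid it; I relied on the measured position and a view from above.

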